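# Pack a sample tube in the hinged cold block

## Task

Take the long sample tube out of the slanted stand, lay it in the open cold block with its cap in the wide pocket, and fold the upper half over, without forcing it, until the two halves meet edge to edge all round. The stand hides the lower part of the tube and the block leaves finger room only there, so lay the tube down on the bench and take it again; leave the short tube in the stand.

Things in the scene. Friction and masses are not known exactly. Their poses are not given: they have to be found in the camera images.
- cold_block: lower half of a hinged milled-aluminium cold block, 151 x 56 mm, fixed on the bench; origin under its centre; x along the tube nest, +x towards the hinge at the far end, z up. Seam face 32 mm up, level with the tube's axis. Nest: channel 34 mm wide, and at the -x end (nearer the robot) a pocket 40 mm wide, 30 mm long for the cap; the tube has 3 mm of play either way lengthwise.
- nest_cap_end (a point): where the middle of the cap's end face belongs (block frame: -62.5, 0, 31.5 mm). Finger cut-out: both side walls of the lower half are cut away down to 8 mm above the bench over 62 to 102 mm from this point towards nest_tip_end (centre 82 mm); elsewhere the walls leave no finger room beside a tube in the nest.
- nest_tip_end (a point): where the middle of the tube's tip belongs (block frame: +62.5, 0, 31.5 mm)
- hinge_mid (a point): middle of the hinge line, which runs along the block's y, 79 mm from the block's centre at its far end, 32 mm above the bench
- tab (a point): middle of the steel pull tab (12 mm long, 36 mm wide, 5 mm thick, close to the seam side) on the free end of the upper half, 161 mm from the hinge line; the aluminium of the upper half reaches 155 mm from the hinge line, the tab's end 167 mm
- upper_half (a joint): opening angle of the upper half (155 mm from hinge to free end, 56 mm wide, 28 mm thick, 0.2 kg) in rad: 0 shut, edges meeting; 1.57 standing upright; starts at 1.78 to 2.02, leaning back away from the nest. Stiff hinge (0.3 N m): it stays where it is left and has to be moved all the way; shut, its top is flat, 60 mm above the bench.
- tube_stand: grey slanted stand with three round places in a row along y (42 mm apart), fixed; base 118 x 142 mm; origin under its centre, +x to the rear; the tubes lean in it 45 degrees towards -x, caps uppermost at the front. The middle place is empty.
- stand_top (a point): middle of the top face of the stand's upper hole plate, 78 mm above the bench; the plate is square to the tubes; 52 mm of the long tube stand out of it, measured along the tube, so pull it 75 mm along its own axis to free it
- long_tube: white plastic sample tube, 125 mm long in all, 30 mm diameter, 42 to 84 g, with a black eight-sided screw cap 24 mm long and 35 mm across flats that keeps it from rolling; in either outer place of the stand. Origin at the middle of the tip (tip tapers over 16 mm), z along the axis towards the cap.
- long_tube_cap_end (a point): middle of the cap's end face of the long tube, 125 mm from the tip
- short_tube: like the long tube but 100 mm long, in the other outer place of the stand; stays there. Origin at its tip, z towards its cap.

How it is judged:
On the way, in this order (a step that is already met when the one before it is completed fails the run):
1. the long tube lies flat on the bench, let go (height (world z) of each of long_tube, long_tube_cap_end below 0.028 m and contact force between the fingers and long_tube below 0.1 N), for 0.2 s.
2. the long tube lies in the lower half, cap in the wide pocket, let go, while the upper half is still open (distance between long_tube_cap_end and nest_cap_end below 0.006 m and distance between long_tube and nest_tip_end below 0.006 m and value of joint upper_half above 1 rad and contact force between the fingers and long_tube below 0.1 N), for 0.2 s.
At the end, for the whole second after the job is handed in: The long tube lies in the nest with both ends within 6 mm of the nest's end points (cap in the wide pocket), and the upper half is folded down to within 0.015 rad of shut (a gap under 2.5 mm at the free end); the short tube is still in the stand (distance between long_tube_cap_end and nest_cap_end below 0.006 m and distance between long_tube and nest_tip_end below 0.006 m and value of joint upper_half below 0.015 rad); the robot touches nothing.
It fails at once if the short tube is pulled from the stand or shifted by more than 20 mm (distance of short_tube from where it was at the start of the episode above 0.02 m).
It fails at once if the gripper pushes on the block with more than 80 N (contact force between the fingers and cold_block above 80 N).
It also fails if it takes over 72 s, if anything falls off the work surface, if the arm or the gripper's body presses on something with over 40 N, if the wrist force passes 120 N, or if a joint passes its speed limit or range.

## Robot

A 6-joint arm with a two-finger parallel gripper is mounted at the origin on a cart in front of the work surface, level with it; the furniture and walls round the work are solid. World frame = base frame: x ahead of the robot, y to its left, z up, the work surface at z = 0. Lengths are in m, angles in rad, forces in N, time in s.
With the tool pointing down it reaches from about 0.3 to 0.875 m from the base axis. Payload 6.4 kg.
Tool frame: the origin (TCP) lies on the mounting face of the last link; the fingertips stand 173 mm ahead of it and the grasp point (between the pads) lies 155 mm ahead of it (ctrl.tip_reach is the distance from the TCP to the fingertips, in m); z points along the fingers, y is the line along which they close (so a half turn about z gives the same grasp; the last joint's range is limited). The gripper opens to 85 mm and grips with 20 to 120 N. Pads are 22 mm wide; open, the fingers measure 114 mm over their backs; the gripper's body (76 mm by 85 mm) begins 54 mm behind the grasp point. The pads swing forward as they close: fully open they stand 13 mm farther back than shut.
Start: joints at [-1.434, 0.181, 1.607, -0, 1.354, -0.206], TCP at [0.193, -0.542, 0.405] pointing down, gripper open.
Joint ranges: [-2.99, 2.99], [-0.89, 2.07], [0.3, 2.58], [-1.14, 4.28], [0, 2.63], [-3.12, 3.12]. Speed limits (rad/s): [2.57, 2.57, 3.01, 3.14, 3.14, 3.14].

## Interface

Orientations are given as a unit quaternion [w, x, y, z].
In Python, from bench import ctrl gives the robot as it stands.
- The arm moves only by the shell command python3 -m pendant 'ROWS'. ROWS is JSON, a list that holds one entry, the list of rows, each a list of 7 numbers: the opening, from 0 (shut) to 1 (fully open), then the shift along the tool's x, y, z in mm, then the turn, a rotation vector about the tool's x, y, z in rad. A call has 1 to 5 rows; each row is the pose to reach, as a shift and turn from the pose commanded when the call began, along the tool's axes at that moment; what a row does not reach only later rows make up. A row lasts 1/12 s, in which the tool goes at most 41.7 mm and 7.16 degrees, less where a joint would pass 70% of its speed; a pose out of reach is approached as far as the arm can. A call with a gripper value outside its range is refused whole. The fingers move at their own pace and stop on an object; the grip force is fixed at half the most. Time passes only in rows, so rows that repeat a pose let the fingers close. It gives the time, the measured TCP pose, the force, the opening and the grip force at its end, in the units of the state.
- ctrl.get_obs(): the state, without advancing time (a new reading comes with each control period).
- ctrl.camera(name): name is "side" or "top" or "wrist"; returns the picture (480x640x3 uint8, red, green, blue); there is no depth.
- ctrl.camera_params(name): a dict with "mtx" (3x3 intrinsics, pixels), "world_from_camera" (4x4, takes a point from camera to world coordinates); the wrist camera has in their place "tool_from_camera" (4x4, takes a point from camera to tool coordinates, whose origin is the TCP and whose axes are the flange's). Camera axes: x right, y down, z forward; pixel columns grow to the right and rows downward; lengths in m; the calibration is good to about 2 mm. A picture is of the moment at which its call begins: read the wrist's pose just before it. camera_params takes no time and is no camera call.
- ctrl.hand_in(): hands the job in; it is judged then, once.
Trained networks look in the newest picture that a camera, given by its name, has taken for a name from the list of things; names that differ only in an ending like _2 or _b are one class to them, and where a whole thing is asked for, a point or a joint stands for the part that bears it (a point fixed in the world has none). Each returns a list of dicts, best first, with "confidence" (0 to 1); they miss things now and then, are a little off and sometimes report something else, mostly with a low value. They report only what shows in the picture. A call takes as long as a camera call.
- ctrl.boxes_of(camera, name): "point" ([column, row] as shares, 0 to 1, of the picture: columns of its width, rows of its height, amid what is visible of it).
The state is a dict: "time_s": time; "q": joint angles; "dq": joint speeds; "joint_efforts": joint torques, N m; "eef_pos": TCP position; "eef_rot": TCP orientation; "wrist_force": force on the tool from outside, world axes, zero at the start; "torque": the same for the moment, N m; "opening": opening from 0.0 (shut) to 1.0 (fully open); "grasp_force": force on a finger pad.
Only numpy, scipy, OpenCV 4.12 (cv2) and the standard library are available. Lean on these libraries where they do the work, as an engineer would, in place of code of your own. Each camera call takes 0.05 s, during which the arm holds its last target. There are 200 camera calls.

## Working session

There is one attempt and no reset: what is moved stays moved. The work goes in short steps, Python scripts to look and compute and a shell command to move; the robot and the scene stay as the last step left them, time stands still between calls to the robot, and variables do not carry over. Pictures are saved under pics/ and viewed, at most 10 in all, crops included, and the job is handed in when it is done.

```bash
ls; mkdir -p pics
python3 - <<'E'
from bench import ctrl
import cv2,numpy as np
np.set_printoptions(precision=4,suppress=True)
o=ctrl.get_obs();print(o['time_s'],o['eef_pos'],o['eef_rot'])
ims=[]
for c in ['side','top']:
    im=ctrl.camera(c);cv2.imwrite(f'pics/{c}0.png',im[...,::-1]);
    p=ctrl.camera_params(c);print(c,np.array(p['mtx']),np.array(p['world_from_camera']))
    for n in ['cold_block','tab','tube_stand','stand_top','long_tube','long_tube_cap_end','short_tube','nest_cap_end','upper_half','hinge_mid']:
        try:print(n,[(np.round(np.array(b['point'])*[640,480],1),round(b['confidence'],2)) for b in ctrl.boxes_of(c,n)[:3]])
        except Exception as e:print(n,e)
print(ctrl.camera_params('wrist'))
E
```

```text
pics
0.0 [ 0.1933 -0.5413  0.4038] [-0.0009  0.9853  0.1706  0.    ]
side [[481.0394   0.     319.5925]
 [  0.     481.0394 238.8853]
 [  0.       0.       1.    ]] [[-0.7257 -0.5075  0.4646 -0.0525]
 [-0.688   0.5347 -0.4906  0.5807]
 [ 0.0005 -0.6757 -0.7372  0.9658]
 [ 0.      0.      0.      1.    ]]
cold_block [(array([225.5, 335.8]), 0.42), (array([367.6, 161.3]), 0.18)]
tab [(array([366.3, 163.2]), 0.92), (array([372., 166.]), 0.26)]
tube_stand [(array([240.6, 330.6]), 0.6)]
stand_top [(array([240.2, 330. ]), 0.6)]
long_tube [(array([226.9, 334.5]), 0.8)]
long_tube_cap_end [(array([225.2, 332.7]), 0.84)]
short_tube [(array([258.6, 311.5]), 0.62)]
nest_cap_end [(array([370.9, 169. ]), 0.73)]
upper_half [(array([367.1, 162.8]), 0.86)]
hinge_mid [(array([371.7, 166.1]), 0.8)]
top [[444.3422   0.     320.8986]
 [  0.     444.3422 236.1802]
 [  0.       0.       1.    ]] [[-0.0139 -0.9901  0.1394  0.3564]
 [-0.9994  0.0179  0.0279 -0.0112]
 [-0.0302 -0.1389 -0.9898  0.9935]
 [ 0.      0.      0.      1.    ]]
cold_block [(array([474.3, 209.2]), 0.65)]
tab [(array([477.5, 175.7]), 0.92)]
tube_stand [(array([196.4, 243.3]), 0.82), (array([170.3, 252.6]), 0.73)]
stand_top [(array([194.5, 242.8]), 0.97)]
long_tube []
long_tube_cap_end [(array([175.2, 251.5]), 0.63)]
short_tube [(array([209.2, 250.2]), 0.66)]
nest_cap_end [(array([471., 206.]), 0.84)]
upper_half [(array([475.9, 174.4]), 0.88)]
hinge_mid [(array([467.6, 202.8]), 0.79)]
{'mtx': array([[372.4999,   0.    , 314.9467],
       [  0.    , 372.4999, 240.8928],
       [  0.    ,   0.    ,   1.    ]]), 'tool_from_camera': array([[ 0.0008, -0.9589, -0.2836,  0.0732],
       [ 1.    ,  0.0007,  0.0005, -0.0006],
       [-0.0003, -0.2836,  0.9589,  0.0323],
       [ 0.    ,  0.    ,  0.    ,  1.    ]])}
```

View pics/side0.png

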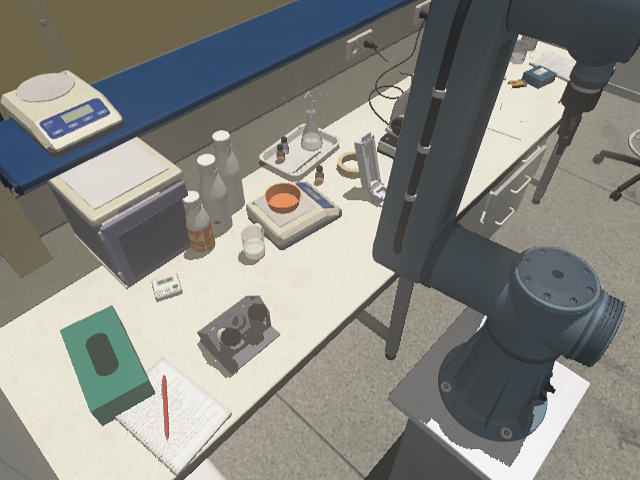

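View pics/top0.png

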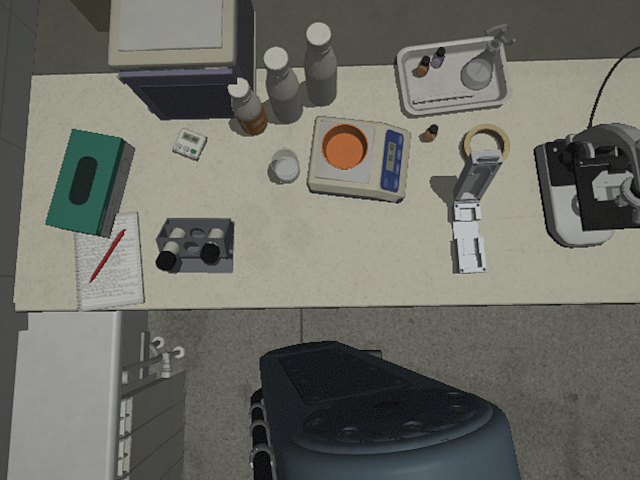

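```bash
cat > h.py <<'E'
from bench import ctrl
import numpy as np, cv2
from scipy.spatial.transform import Rotation as R
np.set_printoptions(precision=4,suppress=True)
def tool():
    o=ctrl.get_obs(); q=o['eef_rot']; T=np.eye(4)
    T[:3,:3]=R.from_quat([q[1],q[2],q[3],q[0]]).as_matrix(); T[:3,3]=o['eef_pos']; return T
def cam(c):
    p=ctrl.camera_params(c); M=tool()@p['tool_from_camera'] if c=='wrist' else p['world_from_camera']
    return np.array(p['mtx']),np.array(M)
def ray(c,px):
    K,M=cam(c); return M[:3,3],M[:3,:3]@np.linalg.inv(K)@[px[0],px[1],1]
def atz(c,px,z):
    o,d=ray(c,px); return o+d*(z-o[2])/d[2]
def tri(a,pa,b,pb):
    o1,d1=ray(a,pa);o2,d2=ray(b,pb)
    s=np.linalg.lstsq(np.c_[d1,-d2],o2-o1,rcond=None)[0]
    A,B=o1+s[0]*d1,o2+s[1]*d2; return (A+B)/2,np.linalg.norm(A-B)
def proj(c,P):
    K,M=cam(c); P=np.atleast_2d(P); v=(P-M[:3,3])@M[:3,:3]; v=v@K.T; return v[:,:2]/v[:,2:]
def rel(T1,T0=None):
    T0=tool() if T0 is None else T0
    D=np.linalg.inv(T0)@T1; return np.round(D[:3,3]*1000,1),np.round(R.from_matrix(D[:3,:3]).as_rotvec(),3)
E
python3 - <<'E'
from h import *
t=cv2.imread('pics/top0.png')
a=cv2.resize(t[205:285,145:245],None,fx=4,fy=4,interpolation=3)
b=cv2.resize(t[140:285,440:540],None,fx=4,fy=4,interpolation=3)
cv=np.zeros((580,800,3),np.uint8);cv[:320,:400]=a;cv[:,400:]=b
cv2.imwrite('pics/crop.png',cv)
for n,p,z in [('longcap',(167,260),.105),('shortcap',(211,253),.09),('stand_top',(194.5,242.8),.078),('blk',(474.3,209.2),.032)]: print(n,atz('top',p,z))
print(tri('top',(167,260),'side',(229,336)),tri('top',(211,253),'side',(258,311)),tri('top',(485,156),'side',(364,137)))
E
```

```text
longcap [0.4385 0.3265 0.105 ]
shortcap [0.4528 0.2412 0.09  ]
stand_top [0.4761 0.2798 0.078 ]
blk [ 0.5452 -0.3196  0.032 ]
(array([0.4401, 0.3293, 0.1004]), np.float64(0.003094227144488167)) (array([0.4532, 0.2423, 0.0854]), np.float64(0.000332010034828185)) (array([ 0.6149, -0.2982,  0.1827]), np.float64(0.0035355125030610782))
```

View pics/crop.png

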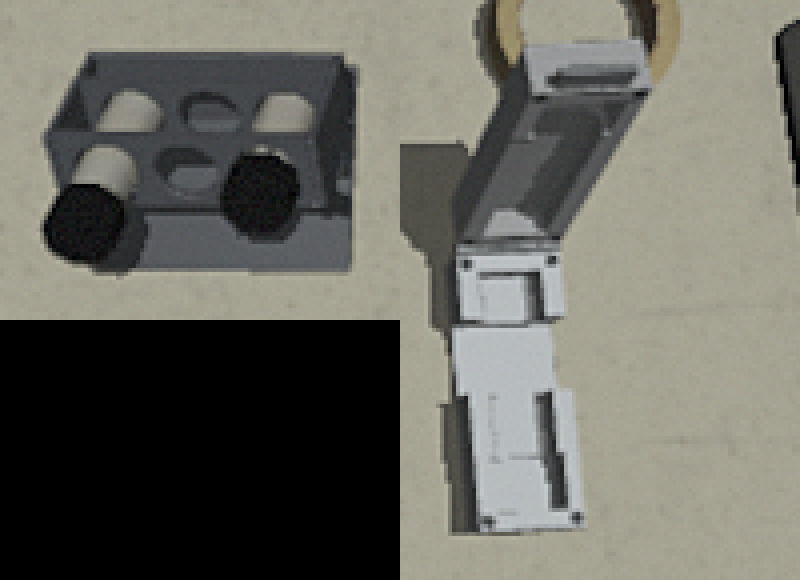

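```bash
cat >> h.py <<'E'
def pose(p,yaw=0,tilt=0):
    # tool down, tool x at yaw; tilt>0 leans finger direction forward (+x of yaw frame)
    M=np.eye(4); M[:3,:3]=(R.from_euler('z',yaw)*R.from_euler('y',-tilt)*R.from_euler('x',np.pi)).as_matrix(); M[:3,3]=p; return M
E
python3 - <<'E'
from h import *
for n,p in [('nl',(458.75,272.5)),('nr',(486.25,272)),('fl',(454.5,203.75)),('fr',(481.25,203))]: print(n,atz('top',p,.032))
print(rel(pose([.45,.285,.40],0)))
print(atz('top',(232.5,272.5),0))
E
```

```text
nl [ 0.408  -0.2782  0.032 ]
nr [ 0.4081 -0.3365  0.032 ]
fl [ 0.5582 -0.2775  0.032 ]
fr [ 0.5587 -0.3355  0.032 ]
(array([ 519.6, -692.2,    4.7]), array([-0.   ,  0.   ,  0.343]))
[0.4175 0.2167 0.    ]
```

```bash
python3 -m pendant '[[[1,115,-152,0,0,0,0.343],[1,115,-152,0,0,0,0.343],[1,115,-152,0,0,0,0.343],[1,115,-152,0,0,0,0.343],[1,115,-152,0,0,0,0.343]]]'
for i in 1; do python3 -m pendant '[[[1,61,-198,0,0,0,0],[1,61,-198,0,0,0,0],[1,61,-198,0,0,0,0],[1,61,-198,0,0,0,0],[1,61,-198,0,0,0,0]]]'; done
```

```text
time_s: 1.52
eef_pos: [0.2511, -0.3564, 0.4042]
eef_rot: [-0.001, 1.0, 0.0, 0.0]
wrist_force: [-0.1, -0.6, 0.1]
opening: 1.003
grasp_force: 0.0
time_s: 1.93
eef_pos: [0.3114, -0.1598, 0.4049]
eef_rot: [0.0, 1.0, -0.001, 0.0]
wrist_force: [1.6, -0.2, 0.5]
opening: 1.002
grasp_force: 0.0
```

```bash
python3 -m pendant '[[[1,65,-198,0,0,0,0],[1,65,-198,0,0,0,0],[1,65,-198,0,0,0,0],[1,65,-198,0,0,0,0],[1,65,-198,0,0,0,0]]]'
python3 -m pendant '[[[1,65,-198,0,0,0,0],[1,65,-198,0,0,0,0],[1,65,-198,0,0,0,0],[1,65,-198,0,0,0,0],[1,65,-198,0,0,0,0]]]'
python3 -m pendant '[[[1,5,-40,0,0,0,0],[1,5,-40,0,0,0,0],[1,5,-40,0,0,0,0],[1,5,-40,0,0,0,0]]]'
python3 - <<'E'
from h import *
print(tool(),ctrl.get_obs()['q'])
im=ctrl.camera('wrist');cv2.imwrite('pics/w1.png',im[...,::-1])
for n in ['tube_stand','stand_top','long_tube','long_tube_cap_end','short_tube']:
    print(n,[(np.round(np.array(b['point'])*[640,480],1),round(b['confidence'],2)) for b in ctrl.boxes_of('wrist',n)[:3]])
print(proj('wrist',[[.44,.327,.1],[.453,.242,.085]]))
E
```

```text
time_s: 2.35
eef_pos: [0.3765, 0.0384, 0.4053]
eef_rot: [0.0, 1.0, -0.0, 0.001]
wrist_force: [1.0, -1.5, 0.6]
opening: 1.0
grasp_force: 0.0
time_s: 2.77
eef_pos: [0.4416, 0.2366, 0.4048]
eef_rot: [-0.0, 1.0, 0.0, 0.0]
wrist_force: [0.8, -0.9, 0.9]
opening: 1.005
grasp_force: 0.0
time_s: 3.1
eef_pos: [0.4463, 0.2741, 0.4043]
eef_rot: [0.0, 1.0, 0.0, -0.0]
wrist_force: [-0.1, -1.0, -0.3]
opening: 0.999
grasp_force: 0.0
[[ 1.      0.0008 -0.0008  0.4463]
 [ 0.0008 -1.     -0.0007  0.2741]
 [-0.0008  0.0007 -1.      0.4043]
 [ 0.      0.      0.      1.    ]] [ 0.324   0.0666  1.7347 -0.0005  1.3413  1.8941]
tube_stand [(array([298. , 157.4]), 0.97), (array([246.1, 215.3]), 0.66)]
stand_top [(array([297.4, 154.1]), 0.79)]
long_tube [(array([242.7, 210.8]), 0.63)]
long_tube_cap_end [(array([245.8, 213.8]), 0.96)]
short_tube [(array([353.1, 197.9]), 0.72)]
[[245.3237 240.0027]
 [355.208  218.783 ]]
```

View pics/w1.png

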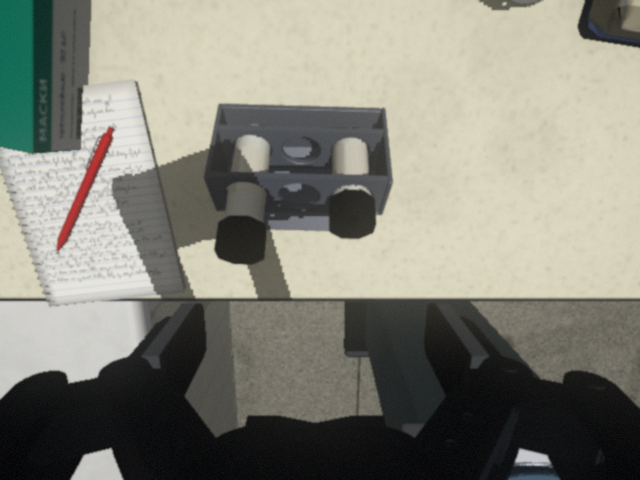

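Run:
```python
from h import *
im=cv2.imread('pics/w1.png');g=im.max(2)
m=(g<40).astype(np.uint8);m[285:]=0
n,l,s,c=cv2.connectedComponentsWithStats(m)
for i in range(1,n):
    if s[i][4]>300: print('blob',s[i],c[i])
def hull(base,s0,s1,r,yaw=0):
    u=R.from_euler('z',yaw).apply([-.7071,0,.7071]);v=R.from_euler('z',yaw).apply([.7071,0,.7071]);w=R.from_euler('z',yaw).apply([0,1,0])
    t=np.linspace(0,2*np.pi,40)
    P=np.vstack([base+u*s+r*(np.outer(np.cos(t),v)+np.outer(np.sin(t),w)) for s in (s0,s1)])
    return proj('wrist',P)
for x in (.465,.470,.475,.480):
    for nm,y,s in (('L',.330,52),('S',.2445,27)):
        h=hull(np.array([x,y,.078]),(s-24)/1e3,s/1e3,.018); print(x,nm,h.min(0),h.max(0))
```

```text
blob [ 216  217   49   42 1457] [239.6108 234.5381]
0.465 L [213.2981 220.2672] [265.1835 271.0114]
0.465 S [329.1893 191.8857] [377.061  242.5085]
0.47 L [212.752  213.4815] [264.9276 264.9492]
0.47 S [329.2497 185.2467] [377.3645 236.5537]
0.475 L [212.2001 206.6237] [264.6691 258.8271]
0.475 S [329.3106 178.5401] [377.6711 230.5424]
0.48 L [211.6423 199.6926] [264.408  252.6442]
0.48 S [329.3721 171.7649] [377.9808 224.4737]
```

Run:
```python
from h import *
P=np.array([.4417,.3285,.1063]); t=np.radians(-20)
z=pose([0,0,0],0,t)[:3,2];print(z)
print(rel(pose(P-.26*z,0,t)),rel(pose(P-.161*z,0,t),pose(P-.26*z,0,t)))
```

```text
[-0.342  -0.     -0.9397]
(array([ 83.7, -55.6,  54.4]), array([-0.   , -0.35 , -0.002])) (array([ 0.,  0., 99.]), array([ 0.,  0., -0.]))
```

```bash
python3 -m pendant '[[[0.75,84,-56,54,0,-0.35,0],[0.75,84,-56,54,0,-0.35,0],[0.75,84,-56,54,0,-0.35,0],[0.75,84,-56,54,0,-0.35,0],[0.75,84,-56,54,0,-0.35,0]]]'
python3 -m pendant '[[[0.75,0,0,25,0,0,0],[0.75,0,0,50,0,0,0],[0.75,0,0,50,0,0,0]]]'
python3 - <<'E'
from h import *
P=np.array([.4417,.3285,.1063]); t=np.radians(-20)
z=pose([0,0,0],0,t)[:3,2]
print(rel(pose(P-.161*z,0,t)))
im=ctrl.camera('wrist');cv2.imwrite('pics/w2.png',im[...,::-1])
print(proj('wrist',[P]), proj('wrist',[tool()[:3,3]+.155*tool()[:3,2]]))
E
```

```text
time_s: 3.82
eef_pos: [0.5314, 0.3294, 0.3464]
eef_rot: [0.001, 0.984, -0.001, -0.177]
wrist_force: [-0.4, 0.1, -0.4]
opening: 0.747
grasp_force: 0.0
time_s: 4.07
eef_pos: [0.5105, 0.3291, 0.3019]
eef_rot: [0.001, 0.984, -0.0, -0.176]
wrist_force: [-1.3, -0.5, -1.3]
opening: 0.751
grasp_force: 0.0
(array([ 2.4,  0.5, 46.3]), array([ 0.002,  0.004, -0.   ]))
[[317.855  275.5302]] [[317.203  335.9802]]
```

View pics/w2.png

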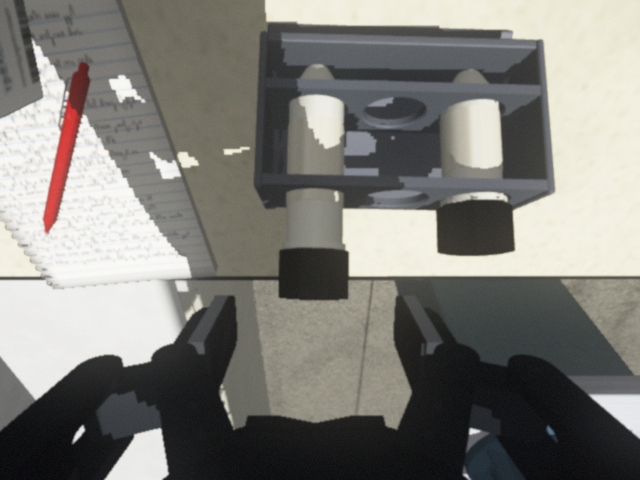

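```bash
python3 -m pendant '[[[0.75,3,-1.5,25,0,0,0],[0.75,3,-1.5,45,0,0,0],[0.75,3,-1.5,46,0,0,0]]]'
python3 -m pendant '[[[0,0,0,0,0,0,0],[0,0,0,0,0,0,0],[0,0,0,0,0,0,0],[0,0,0,0,0,0,0],[0,0,0,0,0,0,0]]]'
python3 -m pendant '[[[0,0,0,0,0,0,0],[0,0,0,0,0,0,0],[0,0,0,0,0,0,0]]]'
python3 - <<'E'
from h import *
T=tool();print(T[:3,:3].T@np.array([-.7071,0,.7071])*.08)
E
```

```text
time_s: 4.37
eef_pos: [0.4991, 0.3311, 0.2595]
eef_rot: [0.0, 0.985, 0.0, -0.174]
wrist_force: [-0.2, -0.5, -1.4]
opening: 0.748
grasp_force: 0.0
time_s: 4.78
eef_pos: [0.5017, 0.3316, 0.2625]
eef_rot: [-0.0, 0.985, -0.0, -0.172]
wrist_force: [-0.1, -1.5, 7.0]
opening: 0.391
grasp_force: 59.3
time_s: 5.03
eef_pos: [0.5017, 0.3316, 0.2625]
eef_rot: [-0.0, 0.985, -0.0, -0.172]
wrist_force: [-1.7, -1.2, 7.9]
opening: 0.388
grasp_force: 59.3
[-0.0724 -0.     -0.034 ]
```

```bash
python3 -m pendant '[[[0,-9,0,-4.3,0,0,0],[0,-18,0,-8.5,0,0,0],[0,-27,0,-12.8,0,0,0],[0,-36,0,-17,0,0,0],[0,-45,0,-21.2,0,0,0]]]'
python3 -m pendant '[[[0,-12,0,-5.7,0,0,0],[0,-24,0,-11.3,0,0,0],[0,-36,0,-17,0,0,0],[0,-44,0,-21,0,0,0],[0,-44,0,-21,0,0,0]]]'
python3 - <<'E'
from h import *
T=tool();print(T, ctrl.get_obs()['q'])
im=ctrl.camera('wrist');cv2.imwrite('pics/w3.png',im[...,::-1])
E
```

```text
time_s: 5.45
eef_pos: [0.4648, 0.3318, 0.2961]
eef_rot: [-0.0, 0.985, 0.0, -0.174]
wrist_force: [1.8, 0.9, 0.5]
opening: 0.388
grasp_force: 59.3
time_s: 5.87
eef_pos: [0.43, 0.332, 0.3312]
eef_rot: [-0.0, 0.985, 0.001, -0.174]
wrist_force: [1.2, 0.8, -1.0]
opening: 0.387
grasp_force: 59.3
[[ 0.9396  0.0011 -0.3423  0.43  ]
 [ 0.0013 -1.      0.0004  0.332 ]
 [-0.3423 -0.0008 -0.9396  0.3312]
 [ 0.      0.      0.      1.    ]] [0.4019 0.2842 1.6572 0.1348 1.5239 1.9431]
```

View pics/w3.png

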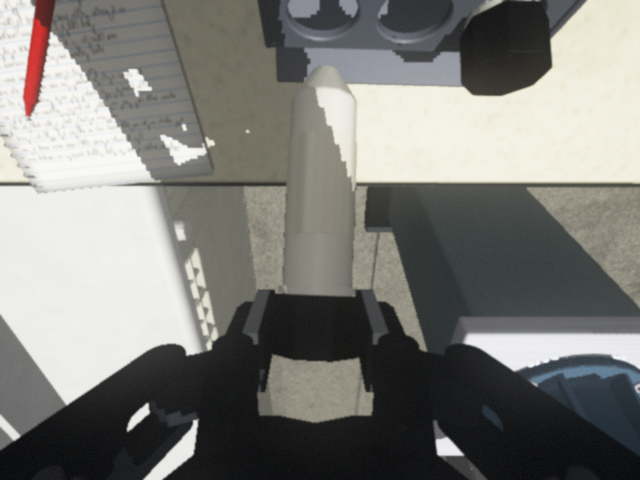

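Run:
```python
from h import *
print(atz('top',(290,306),0),atz('top',(285,180),0),atz('top',(310,195),0.0))
t=np.radians(25);z=pose([0,0,0],0,t)[:3,2]
P=np.array([.43,.08,.0175])
A=pose(P+[0,0,.08]-.161*z,0,t)
print(A[:3,3],rel(A)); print(rel(pose(P-.161*z,0,t),A))
```

```text
[0.3414 0.0875 0.    ] [0.6286 0.0979 0.    ] [0.592  0.0405 0.    ]
[0.362  0.08   0.2434] (array([-35. , 251.8, 105.2]), array([-0.001,  0.785,  0.001]))
(array([-33.8,  -0. ,  72.5]), array([-0.,  0.,  0.]))
```

```bash
python3 -m pendant '[[[0,-7,30,-19,0,0,0],[0,-7,60,-19,0,0,0],[0,-7,95,-19,0,0,0],[0,-7,130,-19,0,0,0],[0,-7,165,-19,0,0,0]]]'
python3 -m pendant '[[[0,0,35,0,0,0,0],[0,0,65,0,0,0,0],[0,0,87,0,0,0,0],[0,0,87,0,0,0,0]]]'
python3 -m pendant '[[[0,0,0,0,0,0.1,0],[0,0,0,0,0,0.2,0],[0,0,0,0,0,0.3,0],[0,0,0,0,0,0.4,0],[0,0,0,0,0,0.5,0]]]'
python3 - <<'E'
from h import *
t=np.radians(25);z=pose([0,0,0],0,t)[:3,2]
P=np.array([.45,.08,.0175])
A=pose(P+[0,0,.06]-.161*z,0,t)
print(A[:3,3],rel(A)); print(rel(pose(P-.161*z,0,t),A)); print(ctrl.get_obs()['q'])
E
```

```text
time_s: 6.33
eef_pos: [0.431, 0.1651, 0.3494]
eef_rot: [0.0, 0.985, 0.0, -0.175]
wrist_force: [1.4, -0.2, -0.8]
opening: 0.384
grasp_force: 59.5
time_s: 6.67
eef_pos: [0.4315, 0.0764, 0.3495]
eef_rot: [0.0, 0.985, -0.002, -0.174]
wrist_force: [-0.7, 0.2, 0.3]
opening: 0.392
grasp_force: 59.5
time_s: 7.08
eef_pos: [0.4313, 0.0799, 0.3496]
eef_rot: [-0.0, 0.997, -0.0, 0.077]
wrist_force: [-0.7, 0.0, -0.3]
opening: 0.389
grasp_force: 59.5
[0.382  0.08   0.2234] (array([-68.1,   0. , 117.1]), array([-0.   ,  0.282, -0.001]))
(array([-25.4,   0. ,  54.4]), array([-0.,  0.,  0.]))
[-0.0938 -0.1268  2.0431  0.0169  1.0721  1.4705]
```

Move to 60 mm above, then check the tube's attitude with the wrist and side views.

```bash
python3 -m pendant '[[[0,-17,0,29,0,0.07,0],[0,-34,0,58,0,0.14,0],[0,-51,0,88,0,0.21,0],[0,-68,0,117,0,0.282,0],[0,-68,0,117,0,0.282,0]]]'
python3 - <<'E'
from h import *
T=tool();print(T)
a=ctrl.camera('wrist');b=ctrl.camera('side')
cv2.imwrite('pics/w4.png',np.hstack([cv2.resize(a,(400,300)),cv2.resize(b[200:380,180:420],(400,300))])[...,::-1])
c=T[:3,3]+.161*T[:3,2]
print(proj('wrist',[c+[.113,0,0],c+[.113,0,-.01],c+[.113,0,.01]])*.625, (proj('side',[c,c+[.113,0,0]])-[180,200])*[1.667,1.667]+[400,0])
E
```

```text
time_s: 7.5
eef_pos: [0.3754, 0.0806, 0.2178]
eef_rot: [-0.001, 0.978, -0.0, 0.209]
wrist_force: [-2.5, 0.6, -2.7]
opening: 0.387
grasp_force: 59.4
[[ 0.9128 -0.0002  0.4084  0.3754]
 [-0.001  -1.      0.0017  0.0806]
 [ 0.4084 -0.002  -0.9128  0.2178]
 [ 0.      0.      0.      1.    ]]
[[197.1181  48.4796]
 [197.1118  56.1265]
 [197.1251  39.8519]] [[622.2368 126.2867]
 [567.2955  84.8242]]
```

View pics/w4.png

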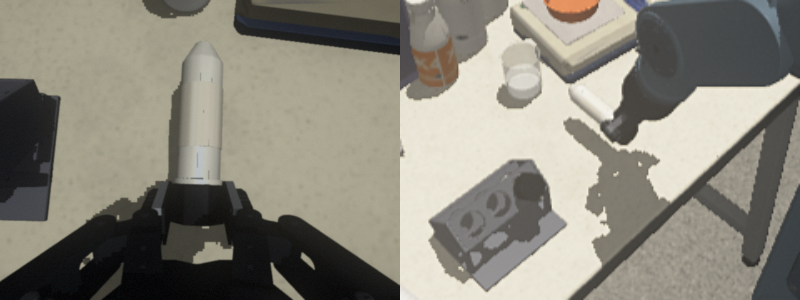

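```bash
python3 -m pendant '[[[0,-5,0,11,0,0,0],[0,-10,0,22,0,0,0],[0,-14,0,32,0,0,0],[0,-17.5,0,39,0,0,0],[0,-17.5,0,39,0,0,0]]]'
python3 -m pendant '[[[0,-1,0,2.5,0,0,0],[0,-2,0,5,0,0,0],[0,-2,0,5,0,0,0]]]'
```

```text
time_s: 8.02
eef_pos: [0.3842, 0.0795, 0.1824]
eef_rot: [-0.0, 0.977, -0.0, 0.214]
wrist_force: [-0.1, 0.1, -1.0]
opening: 0.392
grasp_force: 59.5
time_s: 8.27
eef_pos: [0.3832, 0.0796, 0.1767]
eef_rot: [-0.0, 0.977, -0.0, 0.215]
wrist_force: [-0.9, -0.3, -1.2]
opening: 0.386
grasp_force: 59.5
```

```bash
python3 -m pendant '[[[0,-1,0,2.5,0,0,0],[0,-2,0,5,0,0,0],[0,-2,0,5,0,0,0]]]'
python3 -m pendant '[[[0,-1,0,2,0,0,0],[0,-2,0,4,0,0,0],[0,-2,0,4,0,0,0]]]'
```

```text
time_s: 8.52
eef_pos: [0.3848, 0.0802, 0.1735]
eef_rot: [-0.0, 0.976, 0.0, 0.218]
wrist_force: [-18.2, 6.4, 43.7]
opening: 0.391
grasp_force: 65.5
time_s: 8.77
eef_pos: [0.3871, 0.0803, 0.171]
eef_rot: [0.0, 0.975, 0.0, 0.222]
wrist_force: [-10.4, 15.9, 44.3]
opening: 0.388
grasp_force: 70.5
```

```bash
python3 -m pendant '[[[0,1,0,-2,0,0,0],[0,2,0,-4,0,0,0],[0.6,2,0,-4,0,0,0],[0.75,2,0,-4,0,0,0],[0.75,2,0,-4,0,0,0]]]'
python3 -m pendant '[[[0.8,0,0,0,0,0,0],[0.8,0,0,0,0,0,0],[0.8,0,0,-40,0,0,0],[0.8,0,0,-80,0,0,0],[0.8,0,0,-80,0,0,0]]]'
python3 - <<'E'
from h import *
t=0;A=pose([.42,.08,.33],0,0)
print(rel(A))
E
```

```text
time_s: 9.18
eef_pos: [0.3821, 0.0796, 0.1701]
eef_rot: [-0.0, 0.977, -0.0, 0.214]
wrist_force: [-0.5, 0.8, -0.6]
opening: 0.749
grasp_force: 0.0
time_s: 9.6
eef_pos: [0.3493, 0.0796, 0.2476]
eef_rot: [0.001, 0.976, 0.0, 0.218]
wrist_force: [1.0, -0.2, 0.2]
opening: 0.798
grasp_force: 0.0
(array([ 99.1,  -0.2, -44.5]), array([ 0.001, -0.44 ,  0.001]))
```

```bash
python3 -m pendant '[[[0.8,99,0,-44,0,-0.44,0],[0.8,99,0,-44,0,-0.44,0],[0.8,99,0,-44,0,-0.44,0],[0.8,99,0,-44,0,-0.44,0],[0.8,99,0,-44,0,-0.44,0]]]'
python3 - <<'E'
from h import *
T=tool();print(T)
a=ctrl.camera('wrist');cv2.imwrite('pics/w5.png',a[...,::-1])
E
```

```text
time_s: 10.02
eef_pos: [0.4227, 0.0793, 0.3262]
eef_rot: [0.0, 1.0, -0.0, -0.004]
wrist_force: [0.0, -1.4, -0.8]
opening: 0.799
grasp_force: 0.0
[[ 1.     -0.0004 -0.008   0.4227]
 [-0.0004 -1.     -0.0003  0.0793]
 [-0.008   0.0003 -1.      0.3262]
 [ 0.      0.      0.      1.    ]]
```

View pics/w5.png

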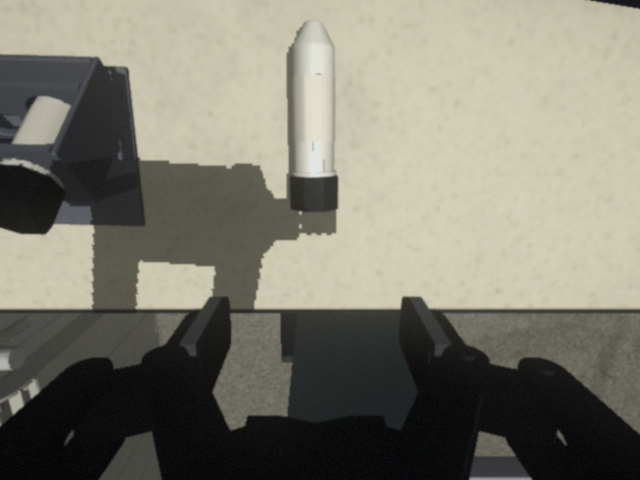

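Run:
```python
from h import *
c=atz('wrist',(314,211),.035);t=atz('wrist',(313,20),.015);j=atz('wrist',(313.5,174),.033)
print(c,t,j,np.linalg.norm((t-c)[:2]))
yaw=np.arctan2(t[1]-c[1],t[0]-c[0]);u=np.array([np.cos(yaw),np.sin(yaw),0])
mid=(c+t)/2*[1,1,0];tip=mid+u*.0625
G=tip-u*.043+[0,0,.017]
print(yaw,tip,G)
print(rel(pose(G+[0,0,.158],yaw)))
```

```text
[0.438 0.081 0.035] [0.5617 0.0817 0.015 ] [0.4635 0.0814 0.033 ] 0.1237214752777549
0.005613060085075848 [0.5623 0.0817 0.    ] [0.5193 0.0815 0.017 ]
(array([ 99.2,  -2. , 148.6]), array([-0.   ,  0.007, -0.006]))
```

```bash
python3 -m pendant '[[[0.8,99,-2,60,0,0.007,-0.006],[0.8,99,-2,90,0,0.007,-0.006],[0.8,99,-2,105,0,0.007,-0.006],[0.8,99,-2,105,0,0.007,-0.006]]]'
python3 -m pendant '[[[0.8,0,0,20,0,0,0],[0.8,0,0,35,0,0,0],[0.8,0,0,41,0,0,0],[0.8,0,0,41,0,0,0]]]'
python3 -m pendant '[[[0,0,0,0,0,0,0],[0,0,0,0,0,0,0],[0,0,0,0,0,0,0],[0,0,0,0,0,0,0],[0,0,0,0,0,0,0]]]'
```

```text
time_s: 10.4
eef_pos: [0.5178, 0.0816, 0.2142]
eef_rot: [-0.0, 1.0, 0.003, -0.001]
wrist_force: [-1.0, -0.6, -0.3]
opening: 0.802
grasp_force: 0.0
time_s: 10.73
eef_pos: [0.5161, 0.0817, 0.1752]
eef_rot: [-0.0, 1.0, 0.003, -0.003]
wrist_force: [-0.2, -1.0, -0.7]
opening: 0.796
grasp_force: 0.0
time_s: 11.15
eef_pos: [0.5192, 0.0816, 0.1792]
eef_rot: [0.0, 1.0, 0.003, 0.001]
wrist_force: [-1.7, -0.3, 6.3]
opening: 0.328
grasp_force: 58.9
```

```bash
python3 -m pendant '[[[0,0,0,-25,0,0,0],[0,0,0,-60,0,0,0],[0,0,30,-95,0,0,0],[0,0,60,-125,0,0,0],[0,0,90,-150,0,0,0]]]'
python3 -m pendant '[[[0,0,35,-20,0,0,0],[0,0,70,-40,0,0,0],[0,0,105,-60,0,0,0],[0,0,140,-70,0,0,0],[0,0,165,-70,0,0,0]]]'
python3 -m pendant '[[[0,0,0,0,0,0,0.006],[0,0,0,0,0,0,0.006]]]'
python3 - <<'E'
from h import *
T=tool();print(T)
a=ctrl.camera('wrist');cv2.imwrite('pics/w6.png',a[...,::-1])
E
```

```text
time_s: 11.57
eef_pos: [0.5191, -0.0067, 0.3286]
eef_rot: [0.0, 1.0, 0.004, 0.001]
wrist_force: [0.8, -0.1, -1.1]
opening: 0.324
grasp_force: 59.6
time_s: 11.98
eef_pos: [0.5206, -0.1745, 0.4001]
eef_rot: [0.002, 1.0, 0.002, 0.003]
wrist_force: [0.1, 0.0, -0.1]
opening: 0.329
grasp_force: 59.7
time_s: 12.15
eef_pos: [0.52, -0.1727, 0.3964]
eef_rot: [0.0, 1.0, -0.002, -0.0]
wrist_force: [0.1, 0.5, -1.0]
opening: 0.327
grasp_force: 59.7
[[ 1.     -0.0033 -0.0004  0.52  ]
 [-0.0033 -1.     -0.     -0.1727]
 [-0.0004  0.     -1.      0.3964]
 [ 0.      0.      0.      1.    ]]
```

View pics/w6.png

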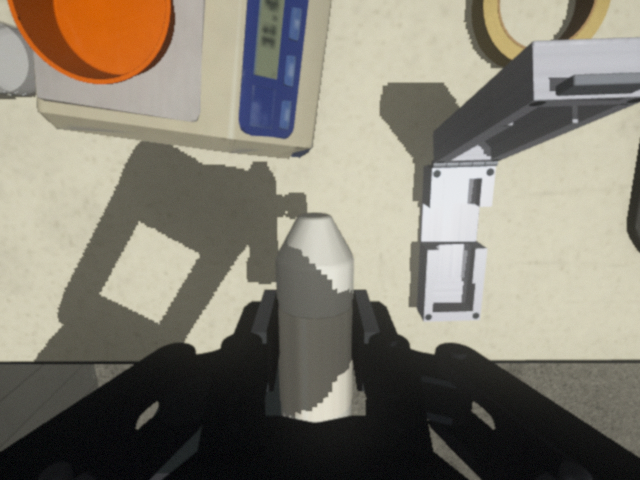

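Run:
```python
from h import *
w=cv2.imread('pics/w6.png',0).astype(float)
def dot(im,p,r=4):
    y0,x0=int(p[1]),int(p[0]);s=im[y0-r:y0+r+1,x0-r:x0+r+1]
    k=np.clip(140-s,0,None);k[k<.0]=0;gy,gx=np.mgrid[-r:r+1,-r:r+1]
    return np.array([x0+(k*gx).sum()/k.sum(),y0+(k*gy).sum()/k.sum()]),k.sum()
P=[]
for p in [(437,173),(490,171),(428,316),(477,316)]:
    d,k=dot(w,p);q=atz('wrist',d,.032);P.append(q);print(d,round(k),q)
P=np.array(P);print('w',P.mean(0),np.linalg.norm(P[0]-P[1]),np.linalg.norm(P[0]-P[2]),[np.arctan2(*(P[i]-P[i+2])[1::-1]) for i in (0,1)])
Q=np.array([atz('top',p,.032) for p in [(456.75,205.5),(477.75,205),(462,270.5),(484.25,269.25)]]);print(Q.mean(0),[np.arctan2(*(Q[i]-Q[i+2])[1::-1]) for i in (0,1)])
# profile for outer edges
for r in (180,290,300): print(r,w[r,405:505].astype(int).tolist())
```

```text
[436.5299 173.4176] 953 [ 0.5564 -0.2778  0.032 ]
[489.7515 171.6617] 1135 [ 0.5579 -0.3244  0.032 ]
[427.9413 316.7799] 954 [ 0.4161 -0.2822  0.032 ]
[475.4249 315.3189] 925 [ 0.4177 -0.3289  0.032 ]
w [ 0.487  -0.3033  0.032 ] 0.04671562378836813 0.1403306982454742 [np.float64(0.0316970982760568), np.float64(0.03199311825776373)]
[ 0.4837 -0.3069  0.032 ] [np.float64(0.022499664963199342), np.float64(0.035696505649404055)]
180 [207, 207, 207, 205, 205, 206, 205, 201, 167, 124, 103, 103, 103, 102, 101, 105, 102, 98, 90, 82, 79, 80, 79, 79, 82, 105, 167, 216, 229, 230, 231, 231, 231, 231, 231, 232, 230, 232, 228, 229, 231, 231, 231, 231, 231, 231, 231, 231, 231, 231, 231, 232, 231, 231, 231, 230, 231, 231, 231, 231, 230, 231, 227, 217, 182, 157, 150, 146, 132, 111, 98, 94, 84, 85, 81, 89, 131, 193, 225, 230, 231, 231, 229, 230, 230, 230, 230, 229, 227, 219, 210, 205, 207, 209, 209, 209, 209, 207, 208, 209]
290 [207, 209, 209, 198, 163, 122, 104, 105, 102, 105, 101, 102, 92, 87, 79, 79, 80, 80, 82, 108, 168, 206, 214, 214, 215, 215, 213, 214, 213, 211, 213, 214, 213, 213, 214, 213, 216, 213, 213, 213, 214, 213, 213, 214, 214, 214, 215, 213, 212, 213, 213, 212, 214, 213, 213, 212, 204, 168, 120, 103, 99, 90, 85, 81, 82, 81, 81, 84, 96, 141, 188, 207, 210, 211, 212, 213, 209, 211, 207, 208, 203, 203, 204, 205, 206, 208, 206, 206, 208, 206, 207, 208, 210, 208, 209, 208, 210, 208, 207, 209]
300 [206, 206, 199, 164, 119, 103, 102, 103, 103, 102, 101, 95, 88, 79, 76, 76, 78, 80, 89, 133, 184, 207, 210, 211, 212, 210, 211, 212, 211, 213, 213, 212, 212, 213, 211, 213, 213, 213, 213, 211, 214, 212, 210, 211, 213, 213, 212, 213, 212, 212, 212, 211, 211, 213, 212, 202, 166, 121, 102, 100, 90, 81, 81, 82, 80, 82, 82, 95, 130, 179, 203, 211, 209, 210, 211, 210, 210, 209, 207, 207, 203, 203, 200, 200, 204, 206, 204, 207, 207, 205, 205, 206, 205, 206, 207, 207, 206, 208, 208, 205]
```

```bash
python3 -m pendant '[[[0,-3,30,15,0,0,-0.01],[0,-6,60,30,0,0,-0.02],[0,-10,95,50,0,0,-0.03],[0,-13.5,130,65,0,0,-0.035],[0,-13.5,130,76,0,0,-0.035]]]'
python3 -m pendant '[[[0,0,0,0,0,0,0],[0,0,0,0,0,0,0],[0,0,0,0,0,0,0]]]'
python3 - <<'E'
from h import *
T=tool();print(T)
a=ctrl.camera('wrist');cv2.imwrite('pics/w7.png',cv2.resize(a,(800,600),interpolation=3)[...,::-1]);cv2.imwrite('pics/w7o.png',a[...,::-1])
print(proj('wrist',[T[:3,3]+.16*T[:3,2]+.043*T[:3,0]])*1.25)
Y=R.from_euler('z',.032)
c=np.array([.487,-.3033,0])
print(proj('wrist',[c+Y.apply([x,y,.032]) for x,y in [(70,23),(70,-23),(-70,23),(-70,-23),(75.5,28),(75.5,-28),(-75.5,28),(-75.5,-28)] for x,y in [(x/1e3,y/1e3)]])*1.25)
E
```

```text
time_s: 12.62
eef_pos: [0.5059, -0.3049, 0.3186]
eef_rot: [0.001, 1.0, 0.016, -0.001]
wrist_force: [-0.0, -0.1, 0.6]
opening: 0.325
grasp_force: 59.7
time_s: 12.87
eef_pos: [0.5073, -0.2998, 0.3208]
eef_rot: [-0.0, 1.0, 0.018, -0.0]
wrist_force: [-0.1, 0.2, -0.8]
opening: 0.325
grasp_force: 59.7
[[ 0.9993  0.0367 -0.0006  0.5073]
 [ 0.0367 -0.9993  0.0003 -0.2998]
 [-0.0006 -0.0003 -1.      0.3208]
 [ 0.      0.      0.      1.    ]]
[[395.8233 274.7824]]
[[357.9233 208.2193]
 [442.5744 208.7076]
 [361.4861 434.4386]
 [434.6611 434.7672]
 [348.4972 197.8201]
 [452.1895 198.4243]
 [353.6912 442.0447]
 [442.3019 442.4388]]
```

View pics/w7.png

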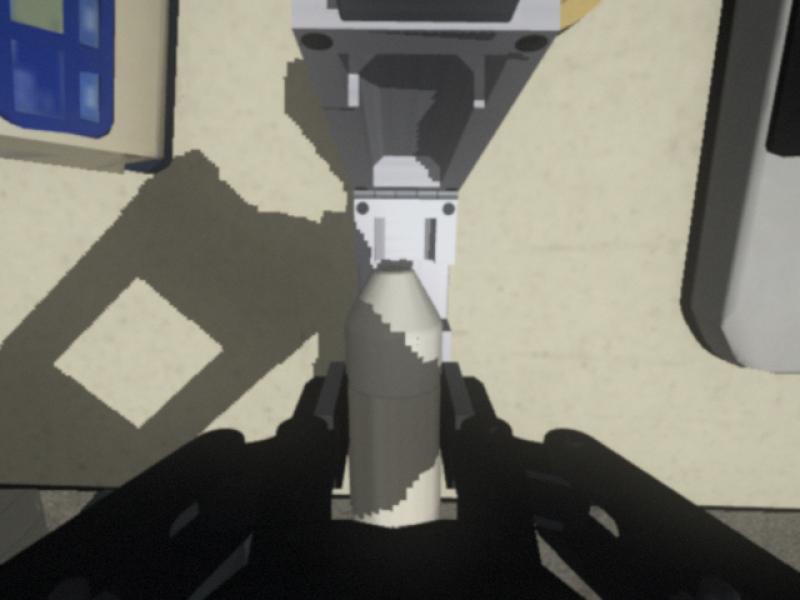

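Run:
```python
from h import *
T=tool();print(T[:3,3])
for r in (262,268):
  for dz in (0,.005):
    p=atz('wrist',(396/1.25,r/1.25),T[2,3]-.16+dz);print(r,dz,(T[:3,:3].T@(p-T[:3,3]))*1e3)
w=cv2.imread('pics/w7o.png',0).astype(float)
def dot(im,p,r=5):
    y0,x0=int(p[1]),int(p[0]);s=im[y0-r:y0+r+1,x0-r:x0+r+1]
    k=np.clip(140-s,0,None);gy,gx=np.mgrid[-r:r+1,-r:r+1]
    return np.array([x0+(k*gx).sum()/k.sum(),y0+(k*gy).sum()/k.sum()])
h=[atz('wrist',dot(w,p),.032) for p in [(290,167),(359,167)]];print(h)
yaw=.033
m=np.mean(h,0);c=m-.07*np.array([np.cos(yaw),np.sin(yaw),0]);print('block',c,np.arctan2(*(h[0]-h[1])[:2])*-1)
# tube: tip must go to nest tip; lateral: tube on tool axis, tip 43..46 ahead
tipw=m+(-.0075)*np.array([np.cos(yaw),np.sin(yaw),0])
for d in (.043,.045):
  print(d,rel(pose([*(tipw-d*np.array([np.cos(yaw),np.sin(yaw),0]))[:2],.20],yaw)))
```

```text
[ 0.5074 -0.3     0.3212]
262 0 [ 46.5594  -0.2125 160.0003]
262 0.005 [ 47.5917  -0.2412 155.0003]
268 0 [ 44.8495  -0.2087 160.0003]
268 0.005 [ 45.9487  -0.2375 155.0003]
[array([ 0.5566, -0.2802,  0.032 ]), array([ 0.558 , -0.3271,  0.032 ])]
block [ 0.4873 -0.3059  0.032 ] 0.028201385429189024
0.043 (array([ -0.8,   5.3, 121.2]), array([ 0.001, -0.   ,  0.004]))
0.045 (array([ -2.8,   5.2, 121.2]), array([ 0.001, -0.   ,  0.004]))
```

```bash
python3 -m pendant '[[[0,-2.3,5.3,20,0,0,0.004],[0,-2.3,5.3,45,0,0,0.004],[0,-2.3,5.3,70,0,0,0.004],[0,-2.3,5.3,85,0,0,0.004],[0,-2.3,5.3,90,0,0,0.004]]]'
python3 -m pendant '[[[0,0,0,0,0,0,0],[0,0,0,0,0,0,0],[0,0,0,0,0,0,0]]]'
python3 - <<'E'
from h import *
T=tool();print(T[:3,3],np.arctan2(T[1,0],T[0,0]))
a=ctrl.camera('wrist');w=cv2.imread('pics/w7o.png',0);g=cv2.cvtColor(a,cv2.COLOR_RGB2GRAY);cv2.imwrite('pics/w8.png',g)
yaw=.031;Y=R.from_euler('z',yaw);c=np.array([.4873,-.3061,0])
pr=proj('wrist',[c+Y.apply([.07,s*.0235,.032]) for s in(1,-1)]);print(pr)
for p in pr:
    x0,y0=np.round(p).astype(int);s=g[y0-9:y0+10,x0-9:x0+10].astype(float);k=np.clip(130-s,0,None);gy,gx=np.mgrid[-9:10,-9:10];print(x0+(k*gx).sum()/k.sum(),y0+(k*gy).sum()/k.sum(),(k>0).sum())
    print(s[::3,::2].astype(int))
print(pose([*(c+Y.apply([.018,0,0]))[:2],.193],yaw)[:3,3],rel(pose([*(c+Y.apply([.018,0,0]))[:2],.193],yaw)))
E
```

```text
time_s: 13.33
eef_pos: [0.5043, -0.305, 0.2284]
eef_rot: [-0.001, 1.0, 0.016, -0.002]
wrist_force: [-1.0, 0.2, 0.1]
opening: 0.321
grasp_force: 59.7
time_s: 13.58
eef_pos: [0.5054, -0.307, 0.2321]
eef_rot: [0.001, 1.0, 0.016, 0.001]
wrist_force: [-0.6, -0.1, -0.4]
opening: 0.326
grasp_force: 59.7
[ 0.5054 -0.307   0.2321] 0.03149800443040958
[[259.9239 179.8974]
 [364.7775 179.9834]]
259.2032826381569 180.25222105104652 161
[[212 213 211 211 208 211 211 212 213 211]
 [210 196 142 100  91 101 133 198 213 217]
 [198 112  84  85  82  85  81 103 196 214]
 [173  94  82  85  81  78  83  83 170 214]
 [197 122  77  81  80  82  83  96 189 217]
 [205 194 139  93  83  87 108 178 212 214]
 [203 210 209 206 204 206 211 213 213 215]]
363.0640848317197 180.4412171507607 146
[[227 227 227 224 223 225 227 226 226 211]
 [228 210 162 116 110 128 194 227 229 212]
 [197 109  97  96  98  98 102 171 226 211]
 [144  95  99  98  96  97 100 133 221 208]
 [167  98  96  94  97  95  99 163 225 208]
 [224 162 105  97  98 109 175 225 226 205]
 [230 228 226 216 221 226 229 229 226 209]]
[ 0.5053 -0.3055  0.193 ] (array([ 0. , -1.7, 39.1]), array([ 0.002, -0.001,  0.   ]))
```

```bash
cat > ck.py <<'E'
from h import *
def dots(yaw=.031,c=np.array([.4873,-.3061,0])):
    T=tool();g=cv2.cvtColor(ctrl.camera('wrist'),cv2.COLOR_RGB2GRAY).astype(float)
    K,M=cam('wrist');Y=R.from_euler('z',yaw);out=[]
    for p in proj('wrist',[c+Y.apply([.07,s*.0235,.032]) for s in(1,-1)]):
        x0,y0=np.round(p).astype(int);s=g[y0-9:y0+10,x0-9:x0+10];k=np.clip(130-s,0,None);gy,gx=np.mgrid[-9:10,-9:10]
        q=atz('wrist',(x0+(k*gx).sum()/k.sum(),y0+(k*gy).sum()/k.sum()),.032);out.append(T[:3,:3].T@(q-T[:3,3])*1e3)
    print('T',T[:3,3],'yaw',np.arctan2(T[1,0],T[0,0]),'mid in tool',np.mean(out,0),'yaw err',(out[0]-out[1])[:2])
dots()
E
python3 -m pendant '[[[0,0,0,10,0,0,0],[0,0,0,10,0,0,0],[0,0,0,10,0,0,0],[0,0,0,10,0,0,0],[0,0,0,10,0,0,0]]]'; python3 ck.py; python3 ck.py
```

```text
time_s: 14.05
eef_pos: [0.5045, -0.307, 0.2202]
eef_rot: [-0.0, 1.0, 0.015, -0.0]
wrist_force: [-0.6, 0.0, -1.0]
opening: 0.329
grasp_force: 59.7
T [ 0.5045 -0.307   0.2202] yaw 0.030675830436470944 mid in tool [ 52.983   -2.0249 188.168 ] yaw err [  0.0519 -46.6005]
T [ 0.5045 -0.307   0.2203] yaw 0.03068311913388528 mid in tool [ 52.8614  -2.0992 188.2641] yaw err [  0.0291 -46.612 ]
```

```bash
python3 -m pendant '[[[0,0,-2,0,0,0,0],[0,0,-2,3,0,0,0],[0,0,-2,7,0,0,0],[0,0,-2,11,0,0,0],[0,0,-2,14,0,0,0]]]'; python3 ck.py
python3 -m pendant '[[[0,0,0,3,0,0,0],[0,0,0,6,0,0,0],[0,0,0,8,0,0,0],[0,0,0,8,0,0,0]]]'
```

```text
time_s: 14.57
eef_pos: [0.5042, -0.3047, 0.2054]
eef_rot: [-0.0, 1.0, 0.015, -0.001]
wrist_force: [-0.3, -0.2, -0.1]
opening: 0.327
grasp_force: 59.7
T [ 0.5042 -0.3047  0.2054] yaw 0.030876356088852062 mid in tool [ 52.9779   0.1313 173.2913] yaw err [  0.0711 -46.4658]
time_s: 14.95
eef_pos: [0.5042, -0.3047, 0.1975]
eef_rot: [-0.0, 1.0, 0.015, -0.001]
wrist_force: [0.0, 0.1, -0.1]
opening: 0.326
grasp_force: 59.7
```

```bash
python3 -m pendant '[[[0,0,0,1,0,0,0],[0,0,0,2,0,0,0],[0,0,0,3,0,0,0],[0,0,0,3,0,0,0]]]'
python3 -m pendant '[[[0,0,0,1,0,0,0],[0,0,0,1.5,0,0,0],[0,0,0,1.5,0,0,0]]]'
```

```text
time_s: 15.28
eef_pos: [0.5045, -0.305, 0.1956]
eef_rot: [0.0, 1.0, 0.015, -0.0]
wrist_force: [-1.5, 0.3, 2.8]
opening: 0.327
grasp_force: 60.1
time_s: 15.53
eef_pos: [0.5045, -0.305, 0.195]
eef_rot: [0.0, 1.0, 0.016, -0.001]
wrist_force: [-5.5, 2.7, 11.6]
opening: 0.325
grasp_force: 61.0
```

```bash
python3 -m pendant '[[[0.6,0,0,0,0,0,0],[0.7,0,0,0,0,0,0],[0.7,0,0,0,0,0,0],[0.7,0,0,0,0,0,0]]]'
python3 -m pendant '[[[0.7,0,0,-20,0,0,0],[0.7,0,0,-60,0,0,0],[0.7,0,0,-100,0,0,0],[0.7,-10,0,-140,0,0,0],[0.7,-30,0,-170,0,0,0]]]'
python3 - <<'E'
from h import *
T=tool();print(T[:3,3])
g=ctrl.camera('wrist');cv2.imwrite('pics/w9.png',g[...,::-1])
for n in ['long_tube','long_tube_cap_end','tab','upper_half']:
    print(n,[(np.round(np.array(b['point'])*[640,480],1),round(b['confidence'],2)) for b in ctrl.boxes_of('wrist',n)[:3]])
Y=R.from_euler('z',.031);c=np.array([.4873,-.3056,0])
q=lambda L:proj('wrist',[c+Y.apply(np.array(v)/1e3) for v in L])
print('tip,cap top, joint top',q([(62.5,0,31.5),(-62.5,0,49),(-38.5,0,49)]))
tt=q([(x,0,32) for x in np.linspace(-75,75,40)])
gg=cv2.cvtColor(g,cv2.COLOR_RGB2GRAY)
print([(int(r),int(gg[int(r),int(cc)])) for cc,r in tt if 0<=r<480])
for x in (-30,0,40):
    r=q([(x,0,32)])[0];print(x,r,gg[int(r[1]),int(r[0])-60:int(r[0])+60:3].tolist())
E
```

```text
time_s: 15.87
eef_pos: [0.5043, -0.3048, 0.1935]
eef_rot: [-0.0, 1.0, 0.015, -0.001]
wrist_force: [-0.5, -1.0, 0.1]
opening: 0.701
grasp_force: 0.0
time_s: 16.28
eef_pos: [0.4756, -0.3059, 0.3673]
eef_rot: [0.001, 1.0, 0.016, 0.001]
wrist_force: [0.3, -0.9, 0.7]
opening: 0.7
grasp_force: 0.0
[ 0.4756 -0.3059  0.3673]
long_tube []
long_tube_cap_end [(array([313.9, 214.4]), 0.55), (array([317.9,  47.7]), 0.27)]
tab [(array([317.9,  50.3]), 0.64)]
upper_half [(array([313.9,  44.4]), 0.81), (array([319.8,  81.6]), 0.59)]
tip,cap top, joint top [[316.6824 126.8215]
 [316.5221 286.3026]
 [316.5686 258.598 ]]
[(291, 190), (287, 51), (283, 48), (279, 44), (275, 49), (271, 47), (266, 49), (262, 61), (258, 194), (254, 207), (249, 208), (245, 207), (240, 206), (236, 131), (232, 96), (227, 95), (223, 90), (218, 95), (213, 95), (209, 94), (204, 182), (200, 202), (195, 204), (190, 203), (185, 204), (180, 187), (176, 212), (171, 212), (166, 212), (161, 213), (156, 210), (151, 191), (146, 192), (141, 192), (135, 184), (130, 211), (125, 211), (120, 211), (114, 169), (109, 138)]
-30 [316.5002 242.305 ] [164, 179, 183, 181, 182, 183, 184, 176, 92, 184, 190, 190, 190, 115, 135, 165, 183, 164, 207, 209, 208, 202, 188, 175, 138, 84, 121, 201, 202, 200, 199, 182, 183, 187, 188, 185, 187, 186, 187, 186]
0 [316.5567 207.045 ] [81, 85, 81, 85, 87, 86, 87, 85, 82, 76, 70, 69, 69, 76, 85, 91, 106, 106, 133, 154, 127, 95, 92, 90, 85, 85, 79, 77, 79, 77, 108, 187, 186, 186, 187, 189, 187, 187, 188, 188]
40 [316.6372 156.8243] [187, 185, 187, 186, 186, 188, 105, 89, 167, 204, 206, 206, 199, 103, 130, 159, 176, 172, 199, 205, 210, 211, 204, 190, 169, 126, 84, 207, 214, 213, 213, 207, 185, 181, 184, 185, 188, 188, 187, 187]
```

Run:
```python
from h import *
Y=R.from_euler('z',.031);c=np.array([.4873,-.3056,0])
print(tool()[:3,3],rel(pose(c+Y.apply([.205,0,.43]),.031)))
# fingertip path, block frame
for th in (1.5,1.3,1.1,.9,.7,.5,.35,.2,.1,0):
    r=.122+.013*(1.5-th)/1.5
    x=.079-r*np.cos(th)+.028*np.sin(th)+.011; z=.032+r*np.sin(th)+.028*np.cos(th)+.173
    print(th,np.round([x*1e3,z*1e3],1))
```

```text
[ 0.4744 -0.3056  0.3632] (array([217.8,   0.3, -67.1]), array([-0.001,  0.001, -0.   ]))
1.5 [109.3 328.7]
1.3 [ 83.9 331.7]
1.1 [ 58.  329.5]
0.9 [ 32.9 322. ]
0.7 [  9.4 309.5]
0.5 [-11.2 292.2]
0.35 [-24.4 276.6]
0.2 [-35.  258.9]
0.1 [-40.7 246.3]
0 [-45. 233.]
```

```bash
python3 -m pendant '[[[0,0,0,-35,0,0,0],[0,20,0,-67,0,0,0],[0,60,0,-67,0,0,0],[0,100,0,-67,0,0,0],[0,140,0,-67,0,0,0]]]'
python3 -m pendant '[[[0,40,0,0,0,0,0],[0,78,0,0,0,0,0],[0,78,0,0,0,0,0],[0,78,0,0,0,0,0]]]'
python3 - <<'E'
from h import *
Y=R.from_euler('z',.031);c=np.array([.4873,-.3056,0])
T=tool();print(Y.inv().apply(T[:3,3]-c))
s=ctrl.camera('side');cv2.imwrite('pics/s2.png',s[...,::-1])
a=ctrl.camera('wrist')
for n in ['tab','upper_half']:
    print(n,[[(np.round(np.array(b['point'])*[640,480],1),round(b['confidence'],2)) for b in ctrl.boxes_of(cm,n)[:2]] for cm in('wrist','side')])
for th in (1.8,1.9,2.0):
    P=c+Y.apply([.079-.161*np.cos(th)+.0025*np.sin(th),0,.032+.161*np.sin(th)+.0025*np.cos(th)]);print(th,P,proj('wrist',[P]),proj('side',[P]))
E
```

```text
time_s: 16.95
eef_pos: [0.6163, -0.3012, 0.4288]
eef_rot: [-0.001, 1.0, 0.015, -0.001]
wrist_force: [0.3, -0.1, 0.4]
opening: 0.004
grasp_force: 0.0
time_s: 17.28
eef_pos: [0.6943, -0.2981, 0.424]
eef_rot: [-0.002, 1.0, 0.017, -0.004]
wrist_force: [-0.9, -0.4, 0.3]
opening: 0.002
grasp_force: 0.0
[0.2072 0.0011 0.424 ]
tab [[(array([337.2, 297.7]), 0.66), (array([314.1, 406.8]), 0.45)], [(array([255.8, 314.4]), 0.55)]]
upper_half [[(array([337.2, 299.7]), 0.54)], []]
1.8 [ 0.6053 -0.3019  0.1882] [[315.7452 380.6988]] [[367.0956 136.0804]]
1.9 [ 0.6207 -0.3015  0.1835] [[315.7297 356.4223]] [[362.5387 135.2863]]
2.0 [ 0.6355 -0.301   0.1774] [[315.7072 331.7176]] [[358.1737 135.0382]]
```

```bash
python3 -m pendant '[[[0,0,0,30,0,0,0],[0,0,0,60,0,0,0],[0,0,0,90,0,0,0],[0,0,0,98,0,0,0],[0,0,0,98,0,0,0]]]'
python3 -m pendant '[[[0,-12,0,0,0,0,0],[0,-24,0,0,0,0,0],[0,-36,0,0,0,0,0],[0,-48,0,0,0,0,0],[0,-60,0,0,0,0,0]]]'
python3 -m pendant '[[[0,-10,0,0,0,0,0],[0,-20,0,0,0,0,0],[0,-30,0,0,0,0,0],[0,-30,0,0,0,0,0]]]'
python3 - <<'E'
from h import *
Y=R.from_euler('z',.031);c=np.array([.4873,-.3056,0])
T=tool();print(Y.inv().apply(T[:3,3]-c),ctrl.get_obs()['wrist_force'])
E
```

```text
time_s: 18.0
eef_pos: [0.691, -0.2988, 0.3295]
eef_rot: [-0.002, 1.0, 0.015, -0.003]
wrist_force: [0.3, -0.1, -0.2]
opening: 0.001
grasp_force: 0.0
time_s: 18.42
eef_pos: [0.633, -0.3015, 0.3372]
eef_rot: [0.002, 1.0, 0.015, 0.003]
wrist_force: [3.8, -0.3, 3.1]
opening: -0.004
grasp_force: 2.1
time_s: 18.75
eef_pos: [0.6022, -0.3027, 0.3371]
eef_rot: [0.002, 1.0, 0.015, 0.002]
wrist_force: [0.2, -0.5, 0.2]
opening: 0.001
grasp_force: 0.0
[ 0.115  -0.0006  0.3371] [ 0.1671 -0.4948  0.1627]
```

```bash
python3 -m pendant '[[[0,-10,0,2,0,0,0],[0,-20,0,4,0,0,0],[0,-31,0,5,0,0,0],[0,-44,0,6,0,0,0],[0,-57,0,8,0,0,0]]]'
python3 -m pendant '[[[0,-9,0,2,0,0,0],[0,-17,0,4.5,0,0,0],[0,-25,0,7.5,0,0,0],[0,-33,0,11.5,0,0,0],[0,-33,0,11.5,0,0,0]]]'
python3 - <<'E'
from h import *
Y=R.from_euler('z',.031);c=np.array([.4873,-.3056,0])
T=tool();print(Y.inv().apply(T[:3,3]-c),ctrl.get_obs()['wrist_force'])
E
```

```text
time_s: 19.17
eef_pos: [0.5464, -0.3041, 0.3279]
eef_rot: [0.002, 1.0, 0.015, 0.002]
wrist_force: [2.6, 0.3, 0.3]
opening: -0.004
grasp_force: 1.2
time_s: 19.58
eef_pos: [0.5112, -0.3047, 0.3124]
eef_rot: [-0.0, 1.0, 0.015, -0.001]
wrist_force: [-0.6, -1.0, -0.5]
opening: -0.0
grasp_force: 0.0
[0.0239 0.0002 0.3124] [-0.6394 -0.9844 -0.4986]
```

```bash
python3 -m pendant '[[[0,-8,0,2.5,0,0,0],[0,-15,0,5.5,0,0,0],[0,-22,0,11,0,0,0],[0,-29,0,17,0,0,0],[0,-35,0,23,0,0,0]]]'
python3 -m pendant '[[[0,-7,0,8,0,0,0],[0,-13,0,16,0,0,0],[0,-19,0,25,0,0,0],[0,-24,0,34,0,0,0],[0,-24,0,34,0,0,0]]]'
python3 - <<'E'
from h import *
Y=R.from_euler('z',.031);c=np.array([.4873,-.3056,0])
T=tool();print(Y.inv().apply(T[:3,3]-c),ctrl.get_obs()['wrist_force'])
E
```

```text
time_s: 20.0
eef_pos: [0.4767, -0.3055, 0.2893]
eef_rot: [-0.0, 1.0, 0.015, -0.001]
wrist_force: [2.0, -0.3, 0.8]
opening: -0.001
grasp_force: 0.7
time_s: 20.42
eef_pos: [0.4517, -0.3058, 0.2536]
eef_rot: [-0.002, 1.0, 0.015, -0.002]
wrist_force: [-0.6, 0.9, -1.1]
opening: -0.005
grasp_force: 0.0
[-0.0355  0.0009  0.2536] [-0.5912  0.8949 -1.1183]
```

```bash
python3 -m pendant '[[[0,-3,0,5,0,0,0],[0,-6,0,10,0,0,0],[0,-9,0,15,0,0,0],[0,-9,0,15,0,0,0]]]'
python3 -m pendant '[[[0,0,0,2,0,0,0],[0,0,0,4,0,0,0],[0,0,0,4,0,0,0]]]'
python3 -m pendant '[[[0,0,0,1,0,0,0],[0,0,0,2,0,0,0],[0,0,0,2,0,0,0]]]'
```

```text
time_s: 20.75
eef_pos: [0.4438, -0.3065, 0.2401]
eef_rot: [-0.001, 1.0, 0.015, -0.001]
wrist_force: [-0.2, 0.0, 0.4]
opening: 0.002
grasp_force: 0.0
time_s: 21.0
eef_pos: [0.4444, -0.3067, 0.237]
eef_rot: [0.0, 1.0, 0.015, -0.001]
wrist_force: [-0.0, 0.3, -0.5]
opening: 0.001
grasp_force: 0.0
time_s: 21.25
eef_pos: [0.4444, -0.3068, 0.2353]
eef_rot: [0.0, 1.0, 0.015, -0.001]
wrist_force: [-0.7, -0.9, 1.2]
opening: 0.0
grasp_force: 0.9
```

```bash
python3 -m pendant '[[[0,0,0,1,0,0,0],[0,0,0,2,0,0,0],[0,0,0,2,0,0,0]]]'
python3 -m pendant '[[[0,0,0,0.7,0,0,0],[0,0,0,1.5,0,0,0],[0,0,0,1.5,0,0,0]]]'
```

```text
time_s: 21.5
eef_pos: [0.4445, -0.3068, 0.2334]
eef_rot: [0.0, 1.0, 0.015, -0.0]
wrist_force: [-3.2, 0.7, 5.1]
opening: -0.005
grasp_force: 2.1
time_s: 21.75
eef_pos: [0.4446, -0.3069, 0.2332]
eef_rot: [0.0, 1.0, 0.016, -0.001]
wrist_force: [-7.0, 3.4, 16.8]
opening: -0.004
grasp_force: 8.4
```

```bash
python3 -m pendant '[[[0,0,0,0.7,0,0,0],[0,0,0,1.3,0,0,0],[0,0,0,1.3,0,0,0]]]'
python3 -m pendant '[[[0,0,0,-10,0,0,0],[0,0,0,-40,0,0,0],[0,-20,0,-80,0,0,0],[0,-40,0,-120,0,0,0],[0,-40,0,-120,0,0,0]]]'
python3 - <<'E'
from h import *
Y=R.from_euler('z',.031);c=np.array([.4873,-.3056,0])
a=ctrl.camera('wrist');cv2.imwrite('pics/w10.png',a[...,::-1]);g=cv2.cvtColor(a,cv2.COLOR_RGB2GRAY)
# free-end top edge and hinge end edge on top face z=.060, columns along centre and profile across tab
for z in (.060,.064): print(z,proj('wrist',[c+Y.apply([x,y,z]) for x,y in [(-.076,0),(-.076,.028),(-.076,-.028),(.079,.028),(.079,-.028)]]))
p=proj('wrist',[c+Y.apply([-.076,.015,.060])])[0].astype(int);print(p,g[p[1]-20:p[1]+40,p[0]].tolist())
p=proj('wrist',[c+Y.apply([-.060,0,.060])])[0].astype(int);print(p,g[p[1],p[0]-80:p[0]+80:2].tolist())
E
```

```text
time_s: 22.0
eef_pos: [0.4447, -0.3069, 0.2331]
eef_rot: [0.0, 1.0, 0.016, -0.001]
wrist_force: [-10.2, 7.0, 27.1]
opening: 0.001
grasp_force: 13.6
time_s: 22.42
eef_pos: [0.4045, -0.3091, 0.3567]
eef_rot: [0.004, 1.0, 0.015, 0.002]
wrist_force: [1.5, -1.6, -0.1]
opening: -0.001
grasp_force: 0.0
0.06 [[311.9495 227.4879]
 [273.5038 227.5646]
 [350.3385 227.4114]
 [265.6024 -18.0821]
 [356.9947 -17.8345]]
0.064 [[311.9481 228.8486]
 [272.9503 228.9274]
 [350.8877 228.7699]
 [264.8068 -20.6647]
 [357.7634 -20.4082]]
[291 227] [212, 215, 211, 214, 205, 171, 128, 116, 110, 102, 98, 102, 101, 98, 97, 97, 99, 102, 94, 88, 81, 79, 80, 80, 80, 80, 78, 97, 150, 189, 205, 207, 206, 208, 208, 208, 205, 204, 202, 204, 204, 205, 205, 206, 206, 208, 207, 206, 204, 204, 205, 205, 205, 206, 206, 204, 204, 203, 206, 205]
[311 205] [93, 95, 94, 95, 93, 95, 94, 97, 97, 98, 94, 96, 97, 96, 97, 95, 99, 97, 101, 98, 97, 99, 135, 208, 213, 215, 213, 213, 218, 216, 214, 213, 216, 218, 223, 225, 226, 227, 227, 226, 223, 226, 226, 224, 225, 223, 223, 223, 226, 226, 225, 226, 223, 226, 227, 227, 227, 228, 226, 198, 206, 207, 208, 208, 207, 208, 206, 206, 201, 203, 204, 206, 208, 208, 208, 208, 206, 209, 209, 208]
```

```bash
python3 -m pendant '[[[0,0,0,0,0,0,0],[0,0,0,0,0,0,0],[0,0,0,0,0,0,0]]]'; python3 -c "
from bench import ctrl
print(ctrl.hand_in())"
```

```text
time_s: 22.72
eef_pos: [0.4046, -0.3074, 0.3485]
eef_rot: [-0.001, 1.0, 0.015, -0.001]
wrist_force: [1.1, 0.0, 0.1]
opening: 0.001
grasp_force: 0.0
the job is handed in; nothing more can be done
None
```

The job is handed in at 22.7 s, with no verdict returned: the long tube was laid on the bench, re-gripped and set in the nest with its cap in the wide pocket. The upper half was then folded until it stopped hard with its top at about 60 mm, the shut height, and the short tube was left in the stand.

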